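Set out the check weights beside the balance

TASK

Set out the four steel check weights for testing the school balance: stand them upright on the green felt rounds of the wooden stand, one in the middle of each round, in order of size from the largest next to the balance to the smallest at the far end of the row. Set each one down rather than dropping it, and do not touch the balance.

Things in the scene. Friction and masses are not known exactly. Their poses are not given: they have to be found in the camera images.
- w500: the largest of the four loose steel check weights, 500 g: a plain upright cylinder 44 mm across and 40 mm high, with a narrow neck and a round knob 25 mm across on top, 62 mm high in all. Origin: centre of its underside; z up along its axis. It starts upright on the desk top (z = 0).
- w200: the second largest of the four loose steel check weights, 200 g: a plain upright cylinder 32 mm across and 30 mm high, with a narrow neck and a round knob 19 mm across on top, 46 mm high in all. Origin: centre of its underside; z up along its axis. It starts upright on the desk top (z = 0).
- w100: the third largest of the four loose steel check weights, 100 g: a plain upright cylinder 25 mm across and 24 mm high, with a narrow neck and a round knob 15 mm across on top, 37 mm high in all. Origin: centre of its underside; z up along its axis. It starts upright on the desk top (z = 0).
- w50: the smallest of the four loose steel check weights, 50 g: a plain upright cylinder 20 mm across and 18.5 mm high, with a narrow neck and a round knob 12 mm across on top, 29 mm high in all. Origin: centre of its underside; z up along its axis. It starts upright on the desk top (z = 0).
- mark_1: green felt round 1 of four alike, fixed, 64 mm across, 1.5 mm thick, in a straight row at 75 mm spacing on a dark wooden stand (95 x 320 mm board, 8 mm high). mark_1 is the robot's rightmost (-y), mark_4 the leftmost (+y); the row is turned by up to 12 degrees. Origin: centre of its underside, 8 mm above the desk (weights stand 9.5 mm above the desk). y runs along the row, x away from the robot.
- mark_2: green felt round 2 of four alike, fixed, 64 mm across, 1.5 mm thick, in a straight row at 75 mm spacing on a dark wooden stand (95 x 320 mm board, 8 mm high). mark_1 is the robot's rightmost (-y), mark_4 the leftmost (+y); the row is turned by up to 12 degrees. Origin: centre of its underside, 8 mm above the desk (weights stand 9.5 mm above the desk). y runs along the row, x away from the robot.
- mark_3: green felt round 3 of four alike, fixed, 64 mm across, 1.5 mm thick, in a straight row at 75 mm spacing on a dark wooden stand (95 x 320 mm board, 8 mm high). mark_1 is the robot's rightmost (-y), mark_4 the leftmost (+y); the row is turned by up to 12 degrees. Origin: centre of its underside, 8 mm above the desk (weights stand 9.5 mm above the desk). y runs along the row, x away from the robot.
- mark_4: green felt round 4 of four alike, fixed, 64 mm across, 1.5 mm thick, in a straight row at 75 mm spacing on a dark wooden stand (95 x 320 mm board, 8 mm high). mark_1 is the robot's rightmost (-y), mark_4 the leftmost (+y); the row is turned by up to 12 degrees. Origin: centre of its underside, 8 mm above the desk (weights stand 9.5 mm above the desk). y runs along the row, x away from the robot.
- balance: white electronic balance with a round steel pan, 180 mm deep (x), 130 mm wide (y), 50 mm high, fixed, its display towards the robot. It stands beyond one end of the row (either end), 148 mm along the row from the centre of the end round and 60 mm nearer the robot. Origin: centre of its underside.
- case: closed dark wooden case of the weights with brass corners, 172 mm deep (x), 122 mm wide (y), 51 mm high plus a brass handle to 59 mm, fixed. It stands beyond the other end of the row from the balance, in the same way. Not to be used. Origin: centre of its underside.
Not all that is in view belongs to the job. What is shaped like the w500 but pink is not meant.

How it is judged:
By the outcome, as a careful person would: the job done as asked, in the order asked, and still so for the second after the job is handed in, with the robot touching nothing.
It also fails if it takes over 93 s, if anything falls off the work surface, if the arm or the gripper's body presses on something with over 40 N, if the wrist force passes 120 N, or if a joint passes its speed limit or range.

ROBOT

A 7-joint arm with a two-finger parallel gripper is mounted at the origin on the work surface. World frame = base frame: x ahead of the robot, y to its left, z up, the work surface at z = 0. Lengths are in mm, angles in rad, forces in N, time in s.
With the tool pointing down it reaches from about 425 to 1025 mm from the base axis. Payload 9.4 kg.
Tool frame: the origin (TCP) lies midway between the tips of the shut fingers; the grasp point (between the pads) lies 19 mm behind it (hold_point_z is the distance from the TCP to the grasp point, in mm); z points along the fingers, y is the direction in which the jaws open and shut (so a half turn about z gives the same grasp; the last joint's range is limited). The gripper opens to 85 mm and grips with 20 to 120 N. Pads are 22 mm wide; open, the fingers measure 114 mm over their backs; the gripper's body (76 mm by 85 mm) begins 54 mm behind the grasp point. The pads swing forward as they close: fully open they stand 13 mm farther back than shut.
Start: joints at [1.147, 0.599, -0.003, 1.599, 0.002, 0.943, -0.08], TCP at [246.41, -681.84, 200.975] pointing down, gripper open.
Joint ranges: [-2.57, 2.57], [-0.35, 1.97], [-1.29, 1.29], [0.11, 2.56], [-1.05, 4.19], [0.11, 1.86], [-2.63, 2.63]. Speed limits (rad/s): [2.22, 2.22, 3.01, 3.01, 3.14, 3.14, 3.14].

INTERFACE

Orientations are given as [roll, pitch, yaw] about the fixed x, y, z axes, in that order (R = Rz(yaw) Ry(pitch) Rx(roll)).
In Python, from cell import state, snapshot, camera_model, sign_off, recognise, landmark_of, hold_point_z gives the robot as it stands.
- The arm moves only by the tool jog_arm, never from a script. Its arguments are lists of equal length, an entry for each row: "grip": the opening, from 0 (shut) to 1 (fully open); "delta_pos": the shift along the tool's x, y, z in cm, a list of three; "yaw": the turn about the tool's z in rad. A call has 1 to 12 rows; each row is the pose to reach, as a shift and turn from the pose commanded when the call began, along the tool's axes at that moment; what a row does not reach only later rows make up. A row lasts 1/8 s, in which the tool goes at most 62.5 mm and 10.7 degrees, less where a joint would pass 70% of its speed; a pose out of reach is approached as far as the arm can. A call with a gripper value outside its range is refused whole. The fingers move at their own pace and stop on an object; "squeeze" is the grip in N (left out, the last holds). Time passes only in rows, so rows that repeat a pose let the fingers close. It gives the time, the measured TCP pose, the force and the opening at its end, in the units of the state.
- state(): the state, without advancing time (a new reading comes with each control period).
- snapshot(name): name is "scene" or "top" or "wrist"; returns (picture, depth): 420x560x3 uint8, red, green, blue; 420x560 float32, mm along the optical axis (not along the pixel's ray), 0 where there is no reading.
- camera_model(name): a dict with "mtx" (3x3 intrinsics, pixels), "distortion" ([k1, k2, p1, p2, k3] as OpenCV has them; the pictures are not rectified), "rvec" (rotation vector, rad) and "tvec" (3), from world to camera coordinates, as OpenCV has them. Camera axes: x right, y down, z forward; pixel columns grow to the right and rows downward; lengths in mm; the calibration is good to about 2 mm. A picture is of the moment at which its call begins: read the wrist's pose just before it. camera_model takes no time and is no camera call; for the wrist camera it gives the pose at the moment of the call.
- sign_off(): hands the job in, once; it reports no verdict.
Trained networks look in the newest picture that a camera, given by its name, has taken for a name from the list of things; names that differ only in an ending like _2 or _b are one class to them, and where a whole thing is asked for, a point or a joint stands for the part that bears it (a point fixed in the world has none). Each returns a list of dicts, best first, with "confidence" (0 to 1); they miss things now and then, are a little off and sometimes report something else, mostly with a low value. They report only what shows in the picture. A call takes as long as a camera call. They do not tell look-alikes from the thing itself.
- recognise(thing, camera): "box" ([left, top, right, bottom] in pixels, round what is visible of it).
- landmark_of(thing, camera): "position" ([row, column] in pixels: a listed point, or the origin of a listed thing).
The state is a dict: "t": time; "joints": joint angles; "qd": joint speeds; "joint_efforts": joint torques, N m; "tool_pos": TCP position; "tool_rot": TCP orientation; "force": force on the tool from outside, world axes, zero at the start; "moment": the same for the moment, N m; "finger_gap": opening from 0.0 (shut) to 1.0 (fully open).
Only numpy, scipy, OpenCV 4.12 (cv2) and the standard library are available. Lean on these libraries where they do the work, as an engineer would, in place of code of your own. Each camera call takes 0.05 s, during which the arm holds its last target. There are 200 camera calls.

## Working session

There is one attempt and no reset: what is moved stays moved. The work goes in short steps, Python scripts to look and compute and a tool call to move; the robot and the scene stay as the last step left them, time stands still between calls to the robot, and variables do not carry over. Pictures are saved under pics/ and viewed, on a budget of 14 in all, crops included, one or two more only if the job needs it, and the job is handed in when it is done.

Besides the shell and the picture viewer there is one more tool, called after "Request:" as name(argument=value, ...) on one line, values as JSON. jog_arm: Moves the arm, as the interface text tells. Its arguments: {"type":"object","properties":{"grip":{"type":"array"},"delta_pos":{"type":"array"},"yaw":{"type":"array"},"squeeze":{"type":"number"}},"required":["grip","delta_pos","yaw"]}

```bash
mkdir -p pics
cat > h.py <<'E'
import numpy as np, cv2
from cell import *
def save(p,n): cv2.imwrite('pics/'+n,cv2.cvtColor(p,cv2.COLOR_RGB2BGR))
def cam(c):
    m=camera_model(c); return np.array(m['mtx'],float),np.array(m['distortion'],float),cv2.Rodrigues(np.array(m['rvec'],float))[0],np.array(m['tvec'],float).ravel()
def ray(m,rc):
    K,D,R,t=m; u=cv2.undistortPoints(np.array([[[rc[1],rc[0]]]],float),K,D)[0,0]
    return -R.T@t, R.T@np.array([u[0],u[1],1])
def atz(m,rc,z):
    o,d=ray(m,rc); return o+d*(z-o[2])/d[2]
def atd(m,rc,dep):
    o,d=ray(m,rc); return o+d*dep
def proj(m,p):
    K,D,R,t=m; q=cv2.projectPoints(np.array([p],float),cv2.Rodrigues(R)[0],t,K,D)[0].ravel(); return q[::-1]
E
python3 - <<'E'
from h import *
np.set_printoptions(precision=1,suppress=True)
s=state();print(s['t'],s['tool_pos'],s['tool_rot'],hold_point_z)
for c in ['scene','top']:
    p,d=snapshot(c);save(p,c+'1.png');np.save(c+'d.npy',d);m=cam(c)
    print(c,'cam at',-m[2].T@m[3])
    for th in ['w500','w200','w100','w50','mark_1','balance','case']:
        for r in landmark_of(th,c)[:6]:
            rc=r['position'];z={'w':0,'m':8}.get(th[0],0)
            i,j=[int(round(v)) for v in rc]
            dd=d[min(i,419),min(j,559)]
            print(th,round(r['confidence'],2),np.array(rc),'atz',atz(m,rc,z),'dep',atd(m,rc,dd))
E
```

```text
0.0 [ 246.2 -681.4  200.1] [-3.1  0.   0.3] 18.700000000000003
scene cam at [1245.3  600.7  705. ]
w500 0.88 [232.6 188.6] atz [ 759.2 -135.7    0. ] dep [ 774.6 -112.4   22.4]
w500 0.67 [264.3 309.1] atz [656.3 163.3   0. ] dep [670.7 174.   17.3]
w500 0.57 [214.6 203.2] atz [ 686.9 -163.7    0. ] dep [ 696.8 -150.2   12.5]
w500 0.54 [226.5 239. ] atz [661.9 -56.2   0. ] dep [674.5 -41.9  15.3]
w500 0.52 [253.2 269.3] atz [686.7  69.1   0. ] dep [687.7  70.1   1.3]
w500 0.33 [159.3 267.5] atz [ 368.8 -224.4    0. ] dep [ 432.3 -164.7   51. ]
w200 0.88 [232.6 188.6] atz [ 759.2 -135.7    0. ] dep [ 774.6 -112.4   22.4]
w200 0.67 [264.3 309.1] atz [656.3 163.3   0. ] dep [670.7 174.   17.3]
w200 0.57 [214.6 203.2] atz [ 686.9 -163.7    0. ] dep [ 696.8 -150.2   12.5]
w200 0.54 [226.5 239. ] atz [661.9 -56.2   0. ] dep [674.5 -41.9  15.3]
w200 0.52 [253.2 269.3] atz [686.7  69.1   0. ] dep [687.7  70.1   1.3]
w200 0.33 [159.3 267.5] atz [ 368.8 -224.4    0. ] dep [ 432.3 -164.7   51. ]
w100 0.88 [232.6 188.6] atz [ 759.2 -135.7    0. ] dep [ 774.6 -112.4   22.4]
w100 0.67 [264.3 309.1]
[... 2569 characters left out ...]
6.4   0. ] dep [658.  -44.5  32.8]
w50 0.53 [168.1 217.7] atz [653.6 163.2   0. ] dep [649.8 160.3  16.6]
w50 0.43 [152.8 265.5] atz [686.2  56.8   0. ] dep [680.9  55.7  20.5]
mark_1 0.97 [250.3 221.5] atz [471.9 152.8   8. ] dep [471.8 152.6   9.7]
mark_1 0.88 [255.5 328.6] atz [457.8 -75.9   8. ] dep [457.8 -76.1   5.5]
mark_1 0.71 [252.8 261.3] atz [465.4  67.4   8. ] dep [465.3  67.2  11.1]
mark_1 0.59 [249.3 291.8] atz [471.9   2.1   8. ] dep [471.9   2.1   9.7]
balance 0.58 [276.4 151. ] atz [418.3 306.2   0. ] dep [420.  289.6  50.4]
balance 0.41 [247.6 218. ] atz [478.  161.8   0. ] dep [477.6 159.7  12.2]
case 0.59 [286.7 397.1] atz [ 390.5 -219.2    0. ] dep [ 394.3 -204.5   59. ]
```

Run:
```python
import cv2
a=cv2.imread('pics/top1.png')[70:320,120:440]; cv2.imwrite('pics/top1c.png',cv2.resize(a,None,fx=2.4,fy=2.4,interpolation=cv2.INTER_CUBIC))
a=cv2.imread('pics/scene1.png')[130:310,150:470]; cv2.imwrite('pics/scene1c.png',cv2.resize(a,None,fx=2.5,fy=2.5,interpolation=cv2.INTER_CUBIC))
```

```text
(no output)
```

View pics/top1c.png

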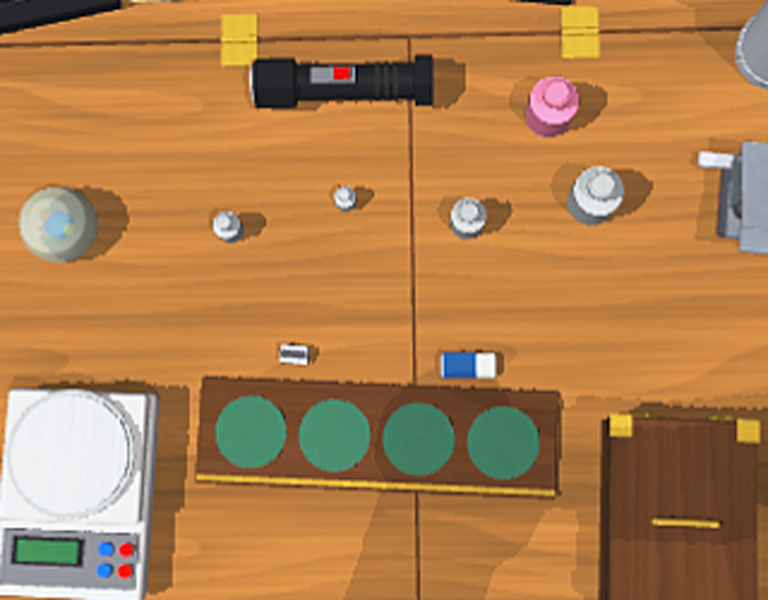

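View pics/scene1c.png

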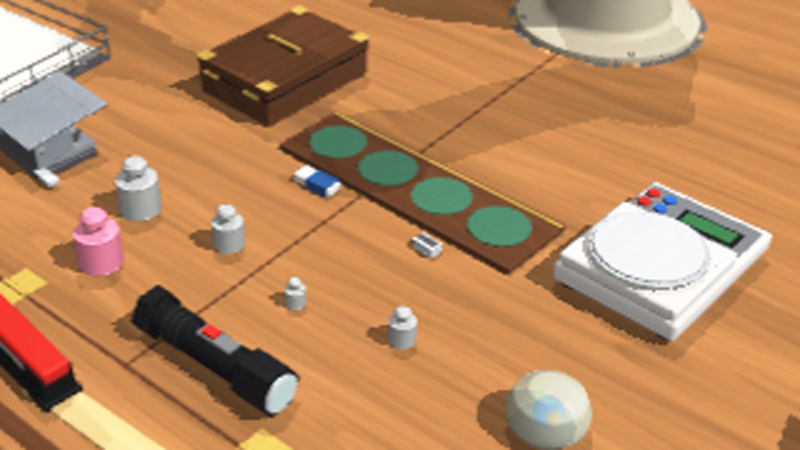

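Top view (full-image pixels): balance left (+y) at col ~150, case right. Candidates for w500: grey weight (row 151, col 369) and pink look-alike (row 114, col 350); the grey one is meant, as the rest are steel. w200 (160,315), w50 (152,264), w100 (163,215). Largest goes to mark_4 (250,224), beside the balance.

Run:
```python
from h import *
np.set_printoptions(precision=1,suppress=True)
s=state();print(s['t'],np.array(s['tool_pos']),s['tool_rot'],s['finger_gap'])
m=cam('wrist');print('wrist',-m[2].T@m[3]);print(m[2]);print(m[0])
for c in ['top','scene']:
    p=cv2.cvtColor(cv2.imread(f'pics/{c}1.png'),cv2.COLOR_BGR2HSV);m=cam(c)
    g=cv2.inRange(p,(60,80,40),(90,255,255))
    n,l,st,ce=cv2.connectedComponentsWithStats(g)
    for k in range(1,n):
        if st[k,4]>300 and st[k,4]<4000:
            cs=cv2.findContours((l==k).astype('uint8'),0,2)[0][0]
            P=np.array([atz(m,q[0][::-1],9.5)[:2] for q in cs],np.float32)
            (x,y),(a,b),_=cv2.fitEllipse(P);print(c,'felt',x,y,a,b)
d=np.load('topd.npy');m=cam('top')
for nm,rc in dict(w500=(151,369),w200=(160,315),w50=(152,264),w100=(163,215),pink=(114,350)).items():
    r,c=rc;Q=np.array([atd(m,(i,j),d[i,j]) for i in range(r-14,r+15) for j in range(c-14,c+15) if d[i,j]>0])
    Q=Q[Q[:,2]>12]; zt=np.percentile(Q[:,2],97); T=Q[Q[:,2]>zt-5]
    print(nm,'zmax',Q[:,2].max(),'top mean',T.mean(0),len(T),'all',Q.mean(0),np.ptp(Q,0))
```

```text
0.8 [ 246.4 -681.8  201. ] [3.1 0.  0.3] 1.0007229448434218
wrist [ 323.7 -653.2  372.7]
[[ 0.3 -0.9 -0. ]
 [-0.9 -0.3  0.3]
 [-0.3 -0.1 -0.9]]
[[348.3   0.  280.3]
 [  0.  348.3 206.9]
 [  0.    0.    1. ]]
top felt 473.7490539550781 147.23968505859375 60.449337005615234 61.9273796081543
top felt 469.5268249511719 72.44619750976562 60.553768157958984 62.1080322265625
top felt 465.2143249511719 -2.4595236778259277 60.672080993652344 61.8608283996582
top felt 461.05352783203125 -77.17790985107422 60.581233978271484 61.83305358886719
scene felt 109.3905029296875 -751.3536376953125 179.05917358398438 270.11712646484375
scene felt 472.4683532714844 148.40951538085938 59.836387634277344 61.70751190185547
w500 zmax 64.95706901815174 top mean [ 679.8 -163.4   61.4] 93 all [ 676.2 -160.7   43.6] [43.2 43.3 52.7]
w200 zmax 49.63648490986111 top mean [662.4 -49.9  45.8] 53 all [660.4 -49.6  34.3] [31.4 30.1 37. ]
w50 zmax 34.55807277968165 top mean [684.6  60.6  29.3] 17 all [684.1  60.4  21.9] [19.6 17.7 21. ]
w100 zmax 39.016242028894 top mean [659.5 167.1  36. ] 36 all [657.8 165.6  27.3] [22.8 23.3 26.6]
pink zmax 66.36218947864222 top mean [ 762.7 -127.3   61.2] 93 all [ 757.8 -125.1   43.1] [42.3 42.7 54. ]
```

Run:
```python
from h import *
np.set_printoptions(precision=2,suppress=True)
d=np.load('topd.npy');m=cam('top')
Q=np.array([atd(m,(i,j),d[i,j]) for i in range(0,420,3) for j in range(0,560,3) if d[i,j]>0])
s=state();print(s['tool_pos'],s['tool_rot'],s['joints'])
for x in range(150,900,75):
    print(x,[int(max([q[2] for q in Q if abs(q[0]-x)<=38 and abs(q[1]-y)<=38],default=-1)) for y in range(-675,400,75)])
R=lambda a:np.array([[np.cos(a),np.sin(a)],[np.sin(a),-np.cos(a)]]) # tool axes in world
print((R(s['tool_rot'][2]).T@(np.array([610,0])-s['tool_pos'][:2]))/10)
```

```text
[ 246.43 -681.83  201.  ] [3.14 0.   0.35] [ 1.15  0.6  -0.    1.6   0.    0.94 -0.08]
150 [-1, -1, 19, 2, 4, 3, 3, 4, 4, 3, 4, 3, 4, 4, 4]
225 [-1, -1, 19, 4, 2, 4, 3, 3, 3, 3, 3, 3, 4, 4, 3]
300 [-1, -1, 15, 4, 3, 54, 53, 54, 4, 3, 3, 3, 30, 28, 24]
375 [-1, -1, 15, 3, 3, 53, 59, 54, 3, 3, 3, 3, 43, 51, 42]
450 [-1, -1, 4, 4, 3, 54, 54, 53, 12, 13, 12, 12, 52, 54, 51]
525 [-1, -1, 48, 47, 2, 3, 3, 9, 14, 13, 14, 13, 50, 53, 48]
600 [-1, 13, 19, 47, 60, 60, 4, 4, 3, 3, 2, 4, 4, 37, 5]
675 [-1, 15, 17, 47, 55, 58, 12, 64, 46, 33, 32, 37, 4, 48, 44]
750 [-1, 26, 47, 49, 156, 163, 6, 63, 42, 42, 42, 46, 4, 3, 4]
825 [-1, 3, 4, 4, 166, 173, 3, 4, 3, 42, 45, 44, 3, 7, 20]
[ 57.37 -51.76]
```

Request:
jog_arm(grip=[1,1,1,1,1,1,1,1,1,1,1,1], delta_pos=[[4,-3.6,-0.5],[8,-7.2,-1],[12.5,-11.3,-2],[17,-15.3,-3],[21.5,-19.4,-4],[26,-23.5,-5],[30.5,-27.5,-5],[35,-31.6,-5],[39.5,-35.6,-5],[44,-39.7,-5],[48.5,-43.7,-5],[53,-47.8,-5]], yaw=[0,0,0,0,0.05,0.1,0.15,0.2,0.25,0.3,0.35,0.35])

```text
t: 2.3
tool_pos: [583.2, -50.4, 251.3]
tool_rot: [3.141, -0.001, -0.004]
force: [0.5, -0.4, -0.1]
finger_gap: 1.0
```

```bash
cat > look.py <<'E'
from h import *
import sys
np.set_printoptions(precision=1,suppress=True)
def felts(p,m):
    h=cv2.cvtColor(p,cv2.COLOR_RGB2HSV); g=cv2.inRange(h,(60,80,40),(90,255,255)); n,l,st,ce=cv2.connectedComponentsWithStats(g)
    for k in range(1,n):
        if st[k,4]>500:
            cs=max(cv2.findContours((l==k).astype('uint8'),0,2)[0],key=len)
            P=np.array([atz(m,q[0][::-1],9.5)[:2] for q in cs],np.float32)
            if len(P)<6: continue
            (x,y),ab,_=cv2.fitEllipse(P); print('felt',np.array([x,y,*ab]))
def weights(d,m,guess,rad=32):
    out={}
    ii,jj=np.mgrid[0:420,0:560]; ok=d>0; pts=np.stack([jj[ok],ii[ok]],1).astype(float)
    K,D,R,t=m; u=cv2.undistortPoints(pts[:,None],K,D)[:,0]; X=np.c_[u,np.ones(len(u))]*d[ok][:,None]; W=(X-t)@R
    for n,(x,y,h) in guess.items():
        Q=W[(np.hypot(W[:,0]-x,W[:,1]-y)<rad)&(W[:,2]>6)]
        if len(Q)<5: print(n,'none');continue
        zt=np.percentile(Q[:,2],98); T=Q[Q[:,2]>zt-4]
        print(n,'top',T.mean(0),len(T),'range mid',(Q.max(0)+Q.min(0))/2,np.ptp(Q,0),'zmax',Q[:,2].max())
E
python3 - <<'E'
from look import *
s=state();print(s['t'],s['tool_pos'],s['tool_rot'],s['joints'],s['force'])
m=cam('wrist');p,d=snapshot('wrist');save(p,'w1.png');np.save('w1d.npy',d)
felts(p,m);weights(d,m,dict(w500=(678,-161,62),w200=(661,-49,46),w50=(684,60,29),w100=(658,166,37)))
for r in landmark_of('w500','wrist')[:7]: print(r['confidence'],np.array(r['position']),atz(m,r['position'],0))
E
```

```text
2.3 [583.2 -50.4 251.3] [ 3.1 -0.  -0. ] [ 0.   0.4 -0.   1.9  0.   0.9 -1.6] [ 0.5 -0.4 -0.1]
felt [473.7 146.8  60.4  60.9]
felt [469.5  72.1  60.4  60.9]
felt [465.6  -2.4  60.   60.5]
felt [461.6 -76.9  60.   60.4]
w500 top [ 679.4 -162.7   60.1] 424 range mid [ 679.4 -162.9   34.7] [43.1 43.2 57.1] zmax 63.22465971003443
w200 top [661.8 -49.8  44.2] 239 range mid [662.  -49.7  36.3] [31.2 30.4 20.8] zmax 46.648173379843215
w50 top [683.6  60.6  27.5] 97 range mid [683.8  60.6  18.3] [18.8 19.6 23. ] zmax 29.786292179842174
w100 top [658.4 166.9  35.1] 132 range mid [657.9 166.7  21.9] [23.3 23.7 31.2] zmax 37.45487618451126
0.89 [ 94.2 281.8] [660.6 -51.8   0. ]
0.69 [ 76.8 378.8] [ 680.  -163.2    0. ]
0.68 [95.4 96.1] [661.2 166.3   0. ]
0.6 [ 76.2 181.3] [681.1  63.5   0. ]
```

View pics/w1.png

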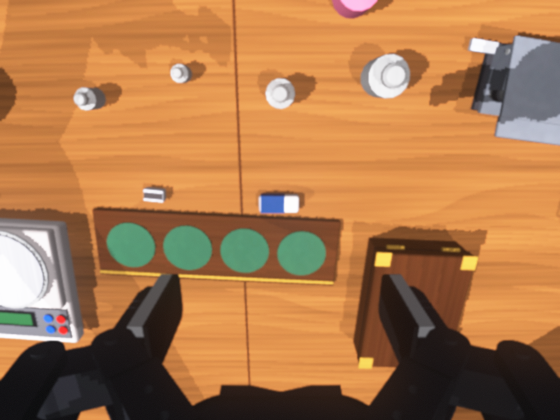

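Clear: grey w500 at (row 77, col 388), w200 (93,280), w50 (73,180), w100 (98,86); pink one at (3,355) is left alone. Wrist and top positions agree within 1 mm, and heights are 62/46/29/37 as stated.

Request:
jog_arm(grip=[1,1,1,1,1,1], delta_pos=[[3,3.5,4],[6,7,9],[9.63,11.24,13],[9.63,11.24,15.1],[9.63,11.24,15.1],[9.63,11.24,15.1]], yaw=[0,0,0,0,0,0])

```text
t: 3.15
tool_pos: [678.4, -164.3, 101.1]
tool_rot: [-3.141, -0.001, -0.003]
force: [0.4, 0.9, -0.1]
finger_gap: 1.003
```

Request:
jog_arm(grip=[1,1,1,1,0.3,0.3,0.3,0.3,0.3,0.3,0.3,0.3], delta_pos=[[0.05,-0.1,4],[0.05,-0.1,7.5],[0.05,-0.1,9.6],[0.05,-0.1,9.6],[0.05,-0.1,9.6],[0.05,-0.1,9.6],[0.05,-0.1,9.6],[0.05,-0.1,9.6],[0.05,-0.1,9.6],[0.05,-0.1,9.6],[0.05,-0.1,9.6],[0.05,-0.1,9.6]], yaw=[0,0,0,0,0,0,0,0,0,0,0,0], squeeze=40)

```text
t: 4.65
tool_pos: [679.6, -164.3, 5.7]
tool_rot: [3.141, -0.002, -0.004]
force: [-1.5, -0.4, 7.2]
finger_gap: 0.476
```

Request:
jog_arm(grip=[0.2,0.2,0.2,0.2,0.2], delta_pos=[[0,0,0],[0,0,-1],[0,0,-4],[0,0,-6],[0,0,-6]], yaw=[0,0,0,0,0])

```text
t: 5.28
tool_pos: [679.9, -164.1, 65.8]
tool_rot: [3.141, -0.003, -0.003]
force: [-0.1, -0.5, -5.0]
finger_gap: 0.474
```

Run:
```python
from look import *
s=state();print(s['t'],s['tool_pos'],s['force'],s['finger_gap'])
p,d=snapshot('wrist');save(p,'w2.png');p,d=snapshot('scene')
save(cv2.resize(p[150:310,130:390],None,fx=3,fy=3),'s2.png')
```

```text
5.275 [ 679.9 -164.1   65.8] [-0.1 -0.5 -5. ] 0.47370892080856114
```

View pics/s2.png

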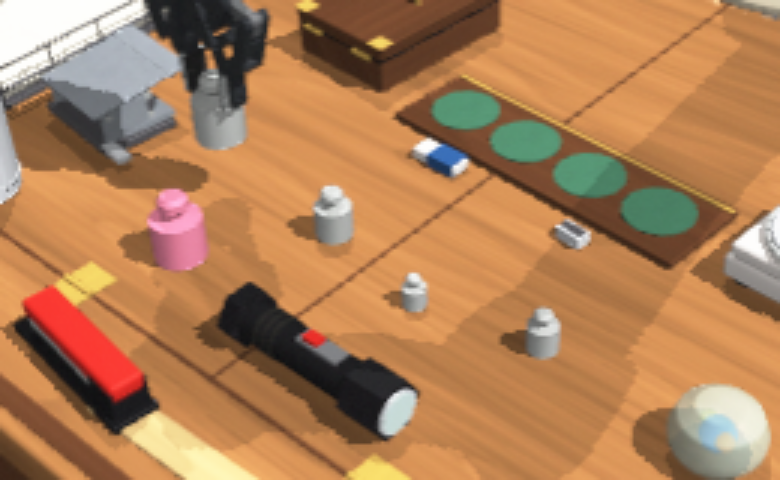

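Held upright at bottom-left-lift in the scene view (row ~110, col ~220), others undisturbed.

Request:
jog_arm(grip=[0.2,0.2,0.2,0.2,0.2,0.2,0.2,0.2,0.2,0.2,0.2,0.2], delta_pos=[[0,0,-3],[-2,-3,-4],[-5,-7.5,-4],[-8,-12,-4],[-11,-16.5,-4],[-14,-21,-4],[-17,-25.5,-4],[-19.5,-29,-4],[-20.6,-31.1,-4],[-20.6,-31.1,-2],[-20.6,-31.1,1],[-20.6,-31.1,2]], yaw=[0,0,0,0,0,0,0,0,0,0,0,0])

```text
t: 6.88
tool_pos: [472.6, 147.5, 42.1]
tool_rot: [3.14, 0.003, -0.003]
force: [0.3, 0.9, -4.2]
finger_gap: 0.472
```

Request:
jog_arm(grip=[0.2,0.2], delta_pos=[[0,0,0.2],[0,0,0.2]], yaw=[0,0])

```text
t: 7.12
tool_pos: [474.1, 147.7, 42.3]
tool_rot: [-3.142, -0.0, -0.003]
force: [0.1, -0.3, -5.1]
finger_gap: 0.475
```

Request:
jog_arm(grip=[0.2,0.2,0.2,0.2,0.2,0.2], delta_pos=[[0,0,1.2],[0,0,2.0],[0,0,2.4],[0,0,2.6],[0,0,2.7],[0,0,2.7]], yaw=[0,0,0,0,0,0])

```text
t: 7.88
tool_pos: [473.9, 147.7, 15.2]
tool_rot: [-3.142, -0.0, -0.003]
force: [-0.9, -0.2, -0.7]
finger_gap: 0.477
```

Request:
jog_arm(grip=[0.2,0.55,0.7,0.7,0.7,0.7,0.7,0.7,0.7], delta_pos=[[0,0,0.05],[0,0,0.05],[0,0,0.05],[0,0,0.05],[0,0,0.05],[0,0,-1],[0,0,-4],[0,0,-8],[0,0,-10]], yaw=[0,0,0,0,0,0,0,0,0])

```text
t: 9.0
tool_pos: [474.3, 147.9, 117.5]
tool_rot: [-3.141, -0.002, -0.003]
force: [-0.1, -0.2, 0.4]
finger_gap: 0.699
```

Request:
jog_arm(grip=[0.9,0.9,0.9,0.9,0.9,0.9,0.9,0.9,0.9], delta_pos=[[3,3.2,0],[7,7.3,0],[11,11.5,0],[15,15.7,0],[18.8,19.74,1],[18.8,19.74,4],[18.8,19.74,5.5],[18.8,19.74,5.5],[18.8,19.74,5.5]], yaw=[0,0,0,0,0,0,0,0,0])

```text
t: 10.12
tool_pos: [661.4, -49.4, 61.0]
tool_rot: [-3.141, -0.001, -0.002]
force: [0.2, -0.5, 0.5]
finger_gap: 0.898
```

Run:
```python
from look import *
s=state();print(s['t'],s['tool_pos'],s['joints'])
m=cam('wrist');p,d=snapshot('wrist');save(p,'w3.png')
weights(d,m,dict(w200=(661,-49,46),w50=(684,60,29),w100=(658,166,37)),28)
m=cam('top');p,d=snapshot('top');weights(d,m,dict(w500=(473.7,147,0)))
```

```text
10.125 [661.4 -49.4  61. ] [-0.   0.7 -0.   1.9  0.   0.6 -1.6]
w200 top [678.2 -49.2 177. ] 939 range mid [663.7 -48.9  93.2] [ 33.1  47.9 174.5] zmax 180.4833759820063
w50 top [684.7  60.2  27.1] 253 range mid [684.2  60.7  17.7] [19.5 19.9 23.4] zmax 29.43349523824605
w100 none
w500 top [477.9 167.9  48.4] 3 range mid [478.2 172.7  27.9] [23.6  9.9 43.4] zmax 49.63373905029716
```

View pics/w3.png

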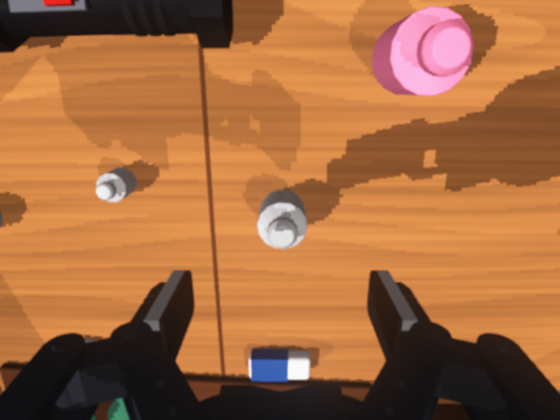

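Run:
```python
from look import *
m=cam('wrist');s=state()['tool_pos'];print(proj(m,s),proj(m,[s[0],s[1],46]),atz(m,(232,284),46), proj(m,[s[0],s[1],s[2]+16]),proj(m,[s[0],s[1]-42,s[2]+16]))
```

```text
[249.  281.3] [237.7 281.2] [665.3 -51.2  46. ] [262.8 281.4] [262.7 365.2]
```

The weight's knob (row 232, col 284) sits where the TCP projects (238, 281); the approach is aligned.

Request:
jog_arm(grip=[0.9,0.9,0.9,0.1,0.1,0.1,0.1,0.1,0.1,0.1,0.1,0.1], delta_pos=[[0.05,0,3.5],[0.05,0,5.7],[0.05,0,5.7],[0.05,0,5.7],[0.05,0,5.7],[0.05,0,5.7],[0.05,0,5.7],[0.05,0,5.7],[0.05,0,5.7],[0.05,0,5.7],[0.05,0,5.7],[0.05,0,5.7]], yaw=[0,0,0,0,0,0,0,0,0,0,0,0], squeeze=30)

```text
t: 11.72
tool_pos: [662.2, -50.4, 3.9]
tool_rot: [3.141, -0.001, -0.003]
force: [-1.1, 0.1, 6.4]
finger_gap: 0.193
```

Request:
jog_arm(grip=[0.1,0.1,0.1,0.1,0.1,0.1], delta_pos=[[0,0,0],[0,0,0],[0,0,-1],[0,0,-5],[0,0,-8],[0,0,-8]], yaw=[0,0,0,0,0,0])

```text
t: 12.48
tool_pos: [663.2, -50.3, 85.7]
tool_rot: [3.142, -0.004, -0.003]
force: [0.5, -0.4, -2.5]
finger_gap: 0.191
```

Run:
```python
from look import *
p,d=snapshot('wrist');a=p[130:420,130:430];p,d=snapshot('scene')
b=p[130:290,150:310]
save(np.hstack([cv2.resize(a,(414,400)),cv2.resize(b,(386,400))]),'s4.png')
```

```text
(no output)
```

View pics/s4.png

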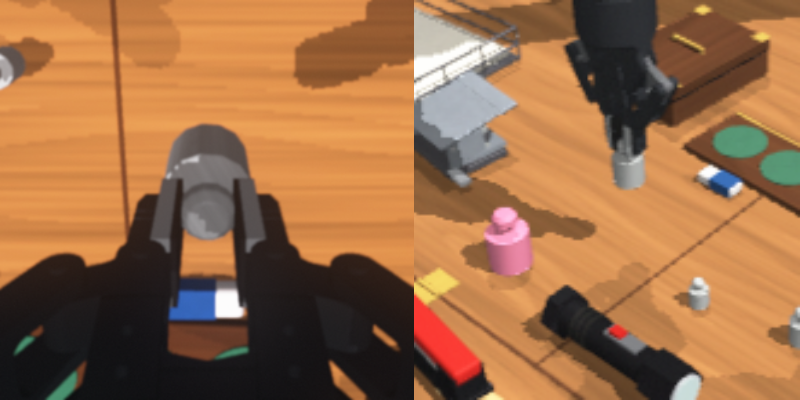

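Run:
```python
from look import *
s=state();print(s['tool_pos'],s['finger_gap'],s['force'])
m=cam('wrist');p,d=snapshot('wrist')
np.set_printoptions(linewidth=200)
for r in range(215,325,6):
    print(r,[ '%d/%d/%d'%tuple(atd(m,(r,c),d[r,c])-np.array(s['tool_pos'])) for c in (252,262,272,281,290,300,312)], p[r,281])
```

```text
[661.3 -50.2  82.9] 0.19294879167167334 [ 0.8  1.  -2.8]
215 ['-10/22/-84', '-11/14/-84', '-11/7/-84', '-10/0/-83', '-10/-6/-83', '-10/-14/-83', '-10/-24/-83'] [231 154  83]
221 ['-16/22/-84', '-16/14/-84', '15/4/-2', '15/0/0', '15/-4/-2', '-15/-14/-83', '-16/-24/-84'] [101  84  76]
227 ['-21/22/-84', '12/10/-1', '15/4/6', '15/0/6', '15/-4/6', '12/-10/-1', '-20/-24/-82'] [91 80 76]
233 ['-26/23/-85', '12/9/7', '15/4/13', '15/0/14', '82/0/171', '12/-9/6', '-26/-24/-84'] [91 80 77]
239 ['-31/23/-84', '13/9/16', '15/4/21', '15/0/21', '15/-4/21', '12/-9/15', '-31/-24/-84'] [90 81 78]
245 ['4/15/4', '13/9/24', '13/4/24', '14/0/25', '13/-3/24', '12/-8/22', '-37/-25/-85'] [126 121 120]
251 ['8/14/19', '11/8/25', '10/4/24', '11/0/25', '11/-3/25', '11/-8/25', '-42/-25/-84'] [122 116 116]
257 ['7/13/24', '8/9/26', '8/4/26', '8/0/25', '8/-3/26', '7/-8/25', '-47/-25/-83'] [124 119 119]
263 ['10/12/36', '8/8/31', '5/4/26', '9/0/33', '5/-3/26', '10/-8/36', '11/-13/37'] [91 85 84]
269 ['11/12/42', '6/8/33', '8/4/36', '9/0/39', '8/-3/37', '10/-7/40', '11/-12/42'] [108 103 103]
275 ['10/12/46', '4/8/
[... 206 characters left out ...]
'1/0/40', '1/-3/40', '2/-7/42', '11/-11/56'] [113 109 110]
293 ['10/11/59', '-2/8/38', '-1/4/40', '-1/0/41', '-1/-3/40', '0/-7/44', '11/-11/60'] [134 131 132]
299 ['11/10/64', '-6/8/37', '-4/4/40', '-4/0/40', '-4/-3/41', '-2/-7/44', '10/-10/64'] [151 148 149]
305 ['9/10/66', '-8/8/39', '-92/7/-82', '-92/0/-83', '-93/-7/-84', '-4/-7/45', '10/-10/66'] [219 146  86]
311 ['7/10/66', '-99/16/-84', '-98/7/-83', '-98/0/-83', '-98/-7/-82', '-7/-7/45', '11/-10/72'] [231 154  85]
317 ['6/10/69', '-105/16/-84', '-105/7/-84', '82/0/171', '-106/-7/-84', '-9/-7/46', '11/-9/75'] [229 153  85]
323 ['5/10/70', '-113/16/-86', '-111/7/-83', '-111/0/-84', '-111/-7/-83', '-111/-16/-83', '11/-9/79'] [206 133  76]
```

The w200 is held by its knob, upright and centred (knob top 40 mm, shoulder 25 mm above the TCP), so its base is about 5 mm under the TCP.

Request:
jog_arm(grip=[0.1,0.1,0.1,0.1,0.1,0.1,0.1,0.1,0.1,0.1,0.1], delta_pos=[[-2,-1.3,0],[-5,-3.2,0],[-9,-5.7,0],[-13,-8.3,0],[-17,-10.8,0],[-19.25,-12.23,0],[-19.25,-12.23,2],[-19.25,-12.23,5],[-19.25,-12.23,6.3],[-19.25,-12.23,6.3],[-19.25,-12.23,6.3]], yaw=[0,0,0,0,0,0,0,0,0,0,0])

```text
t: 14.0
tool_pos: [469.7, 72.6, 20.3]
tool_rot: [3.142, -0.0, -0.003]
force: [0.2, 0.4, -2.0]
finger_gap: 0.191
```

Request:
jog_arm(grip=[0.1,0.1,0.1,0.1,0.1,0.1], delta_pos=[[0,0,0.3],[0,0,0.45],[0,0,0.55],[0,0,0.6],[0,0,0.65],[0,0,0.65]], yaw=[0,0,0,0,0,0])

```text
t: 14.75
tool_pos: [469.5, 72.7, 13.4]
tool_rot: [3.142, 0.0, -0.003]
force: [0.6, -0.4, -1.2]
finger_gap: 0.193
```

Request:
jog_arm(grip=[0.1,0.1,0.1], delta_pos=[[0,0,0.05],[0,0,0.08],[0,0,0.08]], yaw=[0,0,0])

```text
t: 15.12
tool_pos: [469.6, 72.8, 13.2]
tool_rot: [-3.141, -0.0, -0.003]
force: [-1.2, 0.5, 9.5]
finger_gap: 0.193
```

Request:
jog_arm(grip=[0.1,0.35,0.5,0.5,0.5,0.5,0.5,0.5,0.5], delta_pos=[[0,0,-0.05],[0,0,-0.05],[0,0,-0.05],[0,0,-0.05],[0,0,-0.05],[0,0,-2],[0,0,-5],[0,0,-9],[0,0,-10]], yaw=[0,0,0,0,0,0,0,0,0])

```text
t: 16.25
tool_pos: [470.5, 72.9, 114.6]
tool_rot: [-3.141, -0.003, -0.003]
force: [-0.4, -0.1, -1.1]
finger_gap: 0.498
```

Run:
```python
from look import *
s=state();print(s['t'],s['tool_pos'],s['finger_gap'])
m=cam('wrist');p,d=snapshot('wrist');save(p,'w5.png');np.save('w5d.npy',d)
weights(d,m,dict(w200=(469.5,72.3,0),w100=(658,166,37),w50=(683.7,60.6,0)),20)
```

```text
16.25 [470.5  72.9 114.6] 0.4979834484217791
w200 top [481.1  73.2 225.6] 1594 range mid [471.8  72.2 119.2] [ 34.9  39.8 225.8] zmax 232.1130981813868
w100 none
w50 none
```

View pics/w5.png

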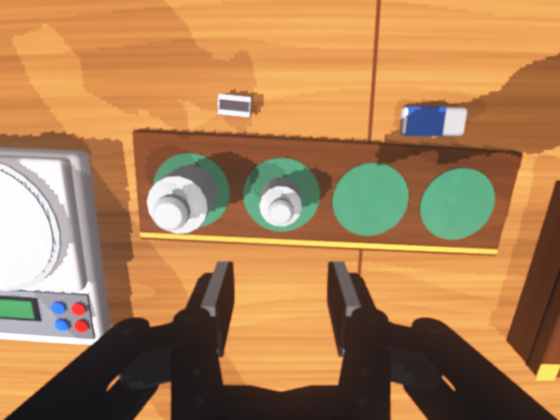

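w500 at (205,178) and w200 at (207,281) stand upright on their felts. Now the finger tip height, from the depth picture.

Run:
```python
from look import *
d=np.load('w5d.npy');m=cam('wrist');tp=np.array([470,72.8,114.3])
for r in (258,262,265,268,272,280,290,300,320): print(r,[(c,*np.round(atd(m,(r,c),d[r,c])-tp).astype(int).tolist()) for c in (212,218,224,230,330,336,342)])
W=lambda z0,z1,x,y,r:0
ii,jj=np.mgrid[0:420,0:560]; ok=d>0
u=cv2.undistortPoints(np.stack([jj[ok],ii[ok]],1).astype(float)[:,None],m[0],m[1])[:,0]
Q=(np.c_[u,np.ones(len(u))]*d[ok][:,None]-m[3])@m[2]
for n,x,y,h in(('w500',473.7,147,71.5),('w200',469.5,72.3,55.5)):
    T=Q[(np.hypot(Q[:,0]-x,Q[:,1]-y)<30)&(abs(Q[:,2]-h)<5)]; print(n,T.mean(0),T.max(0),len(T))
```

```text
258 [(212, -64, 64, -115), (218, -64, 58, -116), (224, -64, 53, -116), (230, -63, 47, -115), (330, -64, -45, -116), (336, -64, -50, -116), (342, -64, -56, -116)]
262 [(212, -68, 64, -116), (218, 12, 28, 37), (224, 12, 25, 37), (230, 11, 23, 36), (330, 11, -21, 36), (336, 11, -24, 36), (342, 11, -26, 36)]
265 [(212, -71, 64, -116), (218, 11, 27, 39), (224, 11, 25, 39), (230, 11, 22, 39), (330, 11, -21, 38), (336, 11, -23, 39), (342, 11, -26, 39)]
268 [(212, -73, 64, -114), (218, 11, 27, 42), (224, 11, 24, 42), (230, 11, 22, 41), (330, 9, -21, 38), (336, 11, -23, 42), (342, 11, -25, 42)]
272 [(212, -78, 64, -114), (218, 11, 26, 44), (224, 11, 24, 45), (230, 9, 22, 42), (330, 7, -21, 38), (336, 12, -22, 46), (342, 12, -25, 46)]
280 [(212, 11, 28, 51), (218, 12, 25, 52), (224, 11, 23, 51), (230, 5, 22, 41), (330, 5, -21, 41), (336, 11, -22, 51), (342, 11, -24, 52)]
290 [(212, 11, 26, 59), (218, 12, 24, 60), (224, 10, 22, 57), (230, 2, 22, 44), (330, 0, -21, 41), (336, 9, -21, 56), (342, 11, -23, 59)]
300 [(212, 11, 25, 65), (218, 11, 23, 66), (224, 7, 22, 58), (230, -2, 22, 45), (330, -4, -21, 42), (336, 6, -21, 58), (342, 11, -22, 64)]
320 [(212, 7, 24, 71), (218, 6, 22, 69), (224, 0, 22, 62), (230, -10, 22, 49), (330, -11, -21, 48), (336, 0, -20, 62), (342, 5, -21, 69)]
w500 [475.1 147.3  69.5] [486.3 159.5  72.1] 897
w200 [470.8  73.2  53.4] [479.2  82.3  55.9] 496
```

Both stand within 2 mm of the middles. The pads' tips show about 36 mm above the reported TCP at half opening, so I'll measure the tips nearly shut too, before picking the small ones.

Request:
jog_arm(grip=[0.15,0.15,0.15,0.15,0.15,0.15,0.15], delta_pos=[[4,-2,0],[9,-4.5,0],[14,-7,0],[18.82,-9.4,0],[18.82,-9.4,1],[18.82,-9.4,1],[18.82,-9.4,1]], yaw=[0,0,0,0,0,0,0])

```text
t: 17.18
tool_pos: [656.8, 165.2, 102.1]
tool_rot: [3.141, 0.002, -0.004]
force: [-0.3, 0.3, 0.6]
finger_gap: 0.151
```

Run:
```python
from look import *
s=state();tp=np.array(s['tool_pos']);print(s['t'],tp,s['finger_gap'])
m=cam('wrist');p,d=snapshot('wrist');save(cv2.resize(p[150:420,130:430],(667,600)),'w6.png');np.save('w6d.npy',d)
ii,jj=np.mgrid[0:420,0:560]; ok=d>0
u=cv2.undistortPoints(np.stack([jj[ok],ii[ok]],1).astype(float)[:,None],m[0],m[1])[:,0]
Q=(np.c_[u,np.ones(len(u))]*d[ok][:,None]-m[3])@m[2]
F=Q[(np.hypot(*(Q-tp)[:,:2].T)<35)&(Q[:,2]>tp[2]-40)]-tp
print('finger pts lowest',np.percentile(F[:,2],[0,1,3,5,10]), F[F[:,2]<F[:,2].min()+4].mean(0))
T=Q[(np.hypot(Q[:,0]-658.2,Q[:,1]-166.8)<25)&(abs(Q[:,2]-36)<4)]; print('w100',T.mean(0),len(T))
```

```text
17.175 [656.8 165.2 102.1] 0.15067649468411742
finger pts lowest [32.  36.9 42.9 47.9 59.1] [ 9.5  1.3 34.4]
w100 [660.  167.8  34.9] 311
```

View pics/w6.png

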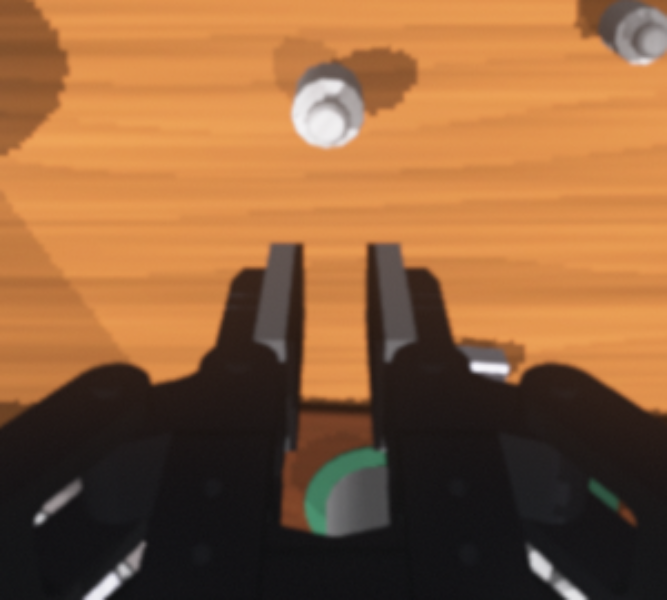

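Request:
jog_arm(grip=[0.6,0.6,0.6,0.6,0.6,0.6], delta_pos=[[0.05,0,0],[0.05,0,2],[0.05,0,5],[0.05,0,7.4],[0.05,0,9.4],[0.05,0,9.4]], yaw=[0,0,0,0,0,0])

```text
t: 17.98
tool_pos: [657.3, 165.8, 6.6]
tool_rot: [3.141, 0.003, -0.003]
force: [0.2, -0.4, -0.3]
finger_gap: 0.6
```

Run:
```python
from look import *
s=state();tp=np.array(s['tool_pos']);print(s['t'],tp,s['finger_gap'],s['force'])
m=cam('wrist');p,d=snapshot('wrist');save(cv2.resize(p[150:420,130:430],(667,600)),'w7.png');p,d=snapshot('scene')
m=cam('scene');r,c=[int(v) for v in proj(m,[659,167,30])];print(r,c)
save(cv2.resize(p[max(0,r-60):r+60,c-80:c+80],(800,600),interpolation=cv2.INTER_CUBIC),'s7.png')
```

```text
17.975 [657.3 165.8   6.6] 0.6003493664666644 [ 0.2 -0.4 -0.3]
255 309
```

View pics/s7.png

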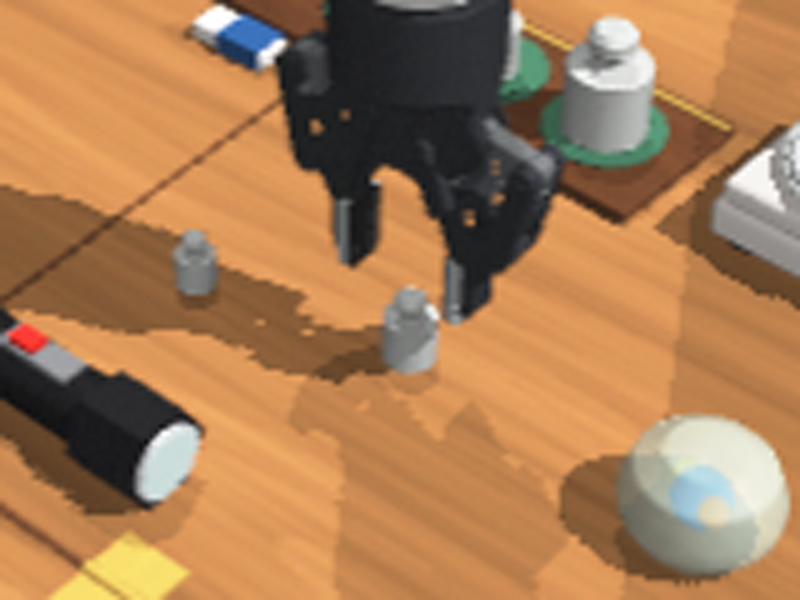

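The scene view confirms the tips (row 260-320) hang at knob level, well above the desk, with reported TCP z ≈ 6; going lower is safe in small steps.

Request:
jog_arm(grip=[0.6,0.6,0.6,0.1,0.1,0.1,0.1,0.1,0.1,0.1], delta_pos=[[0.12,-0.1,1],[0.12,-0.1,2],[0.12,-0.1,2.5],[0.12,-0.1,2.5],[0.12,-0.1,2.5],[0.12,-0.1,2.5],[0.12,-0.1,2.5],[0.12,-0.1,2.5],[0.12,-0.1,2.5],[0.12,-0.1,2.5]], yaw=[0,0,0,0,0,0,0,0,0,0], squeeze=25)

```text
t: 19.32
tool_pos: [659.8, 167.1, -16.3]
tool_rot: [-3.142, -0.0, -0.003]
force: [-0.3, 0.2, -1.0]
finger_gap: 0.272
```

Request:
jog_arm(grip=[0.1,0.1,0.1,0.1,0.1,0.1,0.1,0.1,0.1,0.1,0.1,0.1], delta_pos=[[0,0,-2],[0,0,-6],[-2,1.7,-9],[-6,5.2,-9],[-10,8.7,-9],[-14,12.2,-9],[-17.5,15.3,-9],[-19.4,16.95,-9],[-19.4,16.95,-7],[-19.4,16.95,-3],[-19.4,16.95,-1.5],[-19.4,16.95,-1.5]], yaw=[0,0,0,0,0,0,0,0,0,0,0,0])

```text
t: 20.82
tool_pos: [465.0, -1.8, -1.5]
tool_rot: [3.141, 0.001, -0.003]
force: [0.2, 0.3, -0.5]
finger_gap: 0.273
```

Request:
jog_arm(grip=[0.1,0.1,0.1,0.1,0.1], delta_pos=[[0,0,0],[0,0,0.3],[0,0,0.4],[0,0,0.5],[0,0,0.5]], yaw=[0,0,0,0,0])

```text
t: 21.45
tool_pos: [465.2, -1.8, -6.3]
tool_rot: [3.142, 0.0, -0.003]
force: [-0.4, -0.5, -1.5]
finger_gap: 0.274
```

Request:
jog_arm(grip=[0.1,0.1,0.1], delta_pos=[[0,0,0.05],[0,0,0.1],[0,0,0.1]], yaw=[0,0,0])

```text
t: 21.82
tool_pos: [465.3, -1.8, -7.0]
tool_rot: [-3.142, -0.0, -0.003]
force: [-1.8, -0.2, 6.4]
finger_gap: 0.276
```

Contact; release and go up.

Request:
jog_arm(grip=[0.1,0.4,0.5,0.5,0.5,0.5,0.5,0.5], delta_pos=[[0,0,-0.04],[0,0,-0.04],[0,0,-0.04],[0,0,-0.04],[0,0,-1.5],[0,0,-5],[0,0,-9],[0,0,-9]], yaw=[0,0,0,0,0,0,0,0])

```text
t: 22.82
tool_pos: [466.7, -1.8, 85.8]
tool_rot: [-3.141, -0.005, -0.003]
force: [0.5, 0.2, 0.3]
finger_gap: 0.503
```

Request:
jog_arm(grip=[0.5,0.5,0.5,0.5,0.5,0.5,0.5], delta_pos=[[4,-1.1,0],[9,-2.6,0],[14,-4,0],[19,-5.4,0],[21.85,-6.24,2],[21.85,-6.24,5],[21.85,-6.24,5]], yaw=[0,0,0,0,0,0,0])

```text
t: 23.7
tool_pos: [681.7, 59.8, 30.0]
tool_rot: [3.141, 0.005, -0.003]
force: [0.4, -0.8, -0.3]
finger_gap: 0.5
```

Run:
```python
from look import *
s=state();tp=np.array(s['tool_pos']);print(s['t'],tp,s['finger_gap'],s['force'])
m=cam('wrist');p,d=snapshot('wrist');save(p,'w8.png')
ii,jj=np.mgrid[0:420,0:560]; ok=d>0
u=cv2.undistortPoints(np.stack([jj[ok],ii[ok]],1).astype(float)[:,None],m[0],m[1])[:,0]
Q=(np.c_[u,np.ones(len(u))]*d[ok][:,None]-m[3])@m[2]
T=Q[(np.hypot(Q[:,0]-683.7,Q[:,1]-60.6)<20)&(abs(Q[:,2]-28)<4)]; print('w50',T.mean(0),len(T))
```

```text
23.7 [681.7  59.8  30. ] 0.5000867406858468 [ 0.4 -0.8 -0.3]
w50 [685.5  60.9  27. ] 347
```

Request:
jog_arm(grip=[0.5,0.5,0.5,0.5,0.1,0.05,0.05,0.05,0.05,0.05,0.05], delta_pos=[[0.1,0,2],[0.1,0,4],[0.1,0,5],[0.1,0,5.5],[0.1,0,5.5],[0.1,0,5.5],[0.1,0,5.5],[0.1,0,5.5],[0.1,0,5.5],[0.1,0,5.5],[0.1,0,5.5]], yaw=[0,0,0,0,0,0,0,0,0,0,0], squeeze=22)

```text
t: 25.12
tool_pos: [685.0, 59.9, -22.2]
tool_rot: [-3.142, -0.0, -0.003]
force: [-0.4, -0.1, 0.8]
finger_gap: 0.214
```

Request:
jog_arm(grip=[0.05,0.05,0.05,0.05,0.05,0.05,0.05,0.05,0.05,0.05,0.05,0.05], delta_pos=[[0,0,-2],[0,0,-6],[-3,1.9,-9],[-7,4.3,-9],[-12,7.4,-9],[-17,10.5,-9],[-21,12.9,-9],[-22.35,13.7,-9],[-22.35,13.7,-7],[-22.35,13.7,-3],[-22.35,13.7,-1.6],[-22.35,13.7,-1.6]], yaw=[0,0,0,0,0,0,0,0,0,0,0,0])

```text
t: 26.62
tool_pos: [461.0, -76.1, -6.7]
tool_rot: [-3.142, 0.001, -0.003]
force: [0.0, 0.2, 1.1]
finger_gap: 0.219
```

Request:
jog_arm(grip=[0.05,0.05,0.05,0.05,0.05], delta_pos=[[0,0,0],[0,0,0.3],[0,0,0.5],[0,0,0.6],[0,0,0.6]], yaw=[0,0,0,0,0])

```text
t: 27.25
tool_pos: [461.0, -76.4, -12.4]
tool_rot: [3.142, 0.0, -0.003]
force: [0.8, 0.3, -1.3]
finger_gap: 0.215
```

Request:
jog_arm(grip=[0.05,0.05,0.05], delta_pos=[[0,0,0.05],[0,0,0.1],[0,0,0.1]], yaw=[0,0,0])

```text
t: 27.62
tool_pos: [461.0, -76.4, -12.9]
tool_rot: [3.142, -0.0, -0.003]
force: [-0.4, 0.3, 9.5]
finger_gap: 0.219
```

Contact; release, rise and retreat for a check.

Request:
jog_arm(grip=[0.05,0.3,0.45,0.45,0.45,0.45,0.45,0.45,0.45,0.45,0.45], delta_pos=[[0,0,-0.05],[0,0,-0.05],[0,0,-0.05],[0,0,-0.05],[0,0,-1.5],[0,0,-5],[0,0,-10],[0,0,-15],[4,0,-20],[10,-4,-24],[14,-7,-26]], yaw=[0,0,0,0,0,0,0,0,0,0,0])

```text
t: 29.0
tool_pos: [593.0, -13.5, 245.0]
tool_rot: [3.141, -0.003, -0.005]
force: [0.7, -1.3, 0.4]
finger_gap: 0.451
```

Request:
jog_arm(grip=[0.45,0.45], delta_pos=[[0,0,0],[0,0,0]], yaw=[0,0])

```text
t: 29.25
tool_pos: [590.9, -13.8, 241.8]
tool_rot: [3.141, 0.001, -0.003]
force: [-1.4, 0.6, -0.8]
finger_gap: 0.453
```

Run:
```python
from look import *
s=state();tp=np.array(s['tool_pos']);print(s['t'],tp,s['force'])
for cn in ('wrist','scene'):
  m=cam(cn);p,d=snapshot(cn);save(p,'f_'+cn+'.png')
  ii,jj=np.mgrid[0:420,0:560]; ok=d>0
  u=cv2.undistortPoints(np.stack([jj[ok],ii[ok]],1).astype(float)[:,None],m[0],m[1])[:,0]
  Q=(np.c_[u,np.ones(len(u))]*d[ok][:,None]-m[3])@m[2]
  for n,x,y,h in(('w500',473.7,147,71.5),('w200',469.5,72.3,55.5),('w100',465.4,-2.4,46.5),('w50',461.3,-77,38.5)):
    T=Q[(np.hypot(Q[:,0]-x,Q[:,1]-y)<30)&(abs(Q[:,2]-h)<4)]; print(cn,n,'off centre',T.mean(0)-[x,y,0],len(T))
```

```text
29.25 [590.9 -13.8 241.8] [-1.4  0.6 -0.8]
wrist w500 off centre [ 0.8 -0.2 69.8] 272
wrist w200 off centre [ 3.3  1.7 53.7] 103
wrist w100 off centre [ 0.3  0.4 44.6] 96
wrist w50 off centre [nan nan nan] 0
scene w500 off centre [ 1.2  3.9 70.6] 46
scene w200 off centre [ 1.1  4.5 54.5] 26
scene w100 off centre [ 0.1  4.4 44.9] 18
scene w50 off centre [-0.4  5.2 38. ] 10<stdin>:9: RuntimeWarning: Mean of empty slice.
  ret = um.true_divide(
```

View pics/f_wrist.png

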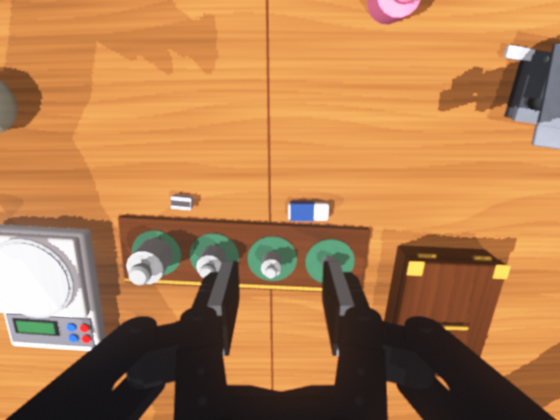

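w500, w200, w100 stand on felts 4, 3, 2; w50 is hidden by the finger. Move the arm aside for a clear final check.

Request:
jog_arm(grip=[0.45,0.45,0.45,0.45,0.45,0.45], delta_pos=[[3,5,0],[6,10,0],[9,15,0],[11,19,0],[11,20,0],[11,20,0]], yaw=[0,0,0,0,0,0])

```text
t: 30.1
tool_pos: [699.9, -214.7, 241.0]
tool_rot: [-3.141, 0.002, -0.005]
force: [-0.5, 0.1, -0.7]
finger_gap: 0.451
```

Run:
```python
from look import *
for cn in ('top','wrist'):
  m=cam(cn);p,d=snapshot(cn);save(p,'g_'+cn+'.png')
  ii,jj=np.mgrid[0:420,0:560]; ok=d>0
  u=cv2.undistortPoints(np.stack([jj[ok],ii[ok]],1).astype(float)[:,None],m[0],m[1])[:,0]
  Q=(np.c_[u,np.ones(len(u))]*d[ok][:,None]-m[3])@m[2]
  for n,x,y,h in(('w500',473.7,147,71.5),('w200',469.5,72.3,55.5),('w100',465.4,-2.4,46.5),('w50',461.3,-77,38.5)):
    T=Q[(np.hypot(Q[:,0]-x,Q[:,1]-y)<30)&(abs(Q[:,2]-h)<4)]; print(cn,n,'off centre',T.mean(0)-[x,y,0],len(T))
a=cv2.imread('pics/g_top.png')[150:330,120:440];b=cv2.resize(a,(800,450))
cv2.imwrite('pics/gt.png',b)
```

```text
top w500 off centre [-0.4  0.6 70.6] 105
top w200 off centre [-0.5  0.4 54.9] 61
top w100 off centre [-1.7  0.6 45.7] 41
top w50 off centre [-1.8  0.9 37.5] 26
wrist w500 off centre [-0.5 -6.7 69.4] 62
wrist w200 off centre [ 1.2 -1.4 53.7] 126
wrist w100 off centre [nan nan nan] 0
wrist w50 off centre [nan nan nan] 0<stdin>:8: RuntimeWarning: Mean of empty slice.
  ret = um.true_divide(
```

View pics/gt.png

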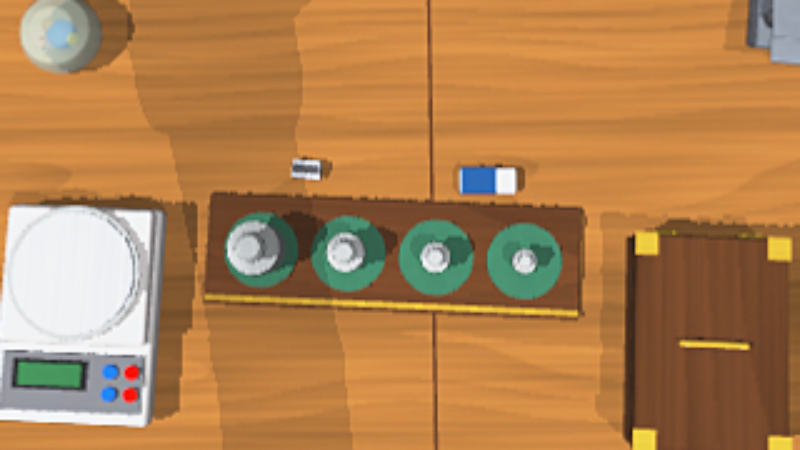

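All four stand centred and upright, the largest next to the balance (crop columns 252, 345, 435, 524).

```bash
python3 -c "from cell import *; print(sign_off())"
```

```text
the job is handed in; nothing more can be done
None
```

The four weights now stand upright on the felt rounds: w500 on mark_4 beside the balance, then w200, w100 and w50 out to mark_1. I set each one down slowly onto its felt, ran no move near the balance, and left the pink look-alike alone. The job was handed in at about 30 s of the 93 s allowed.

**Final checks:** With the arm moved aside, the top camera puts every knob within 2 mm of its round's centre. The knob heights match weights standing on the felt.

**Checks that disagreed:**
- **Finger tips:** They stood about 30 mm above the reported tool point, not at it as described. So w200 was gripped by its knob, and for w100 and w50 I went below zero on the reported height to grip their bodies.
- **Scene camera:** It showed the weights 4–5 mm to the +y side. I put this down to its oblique view.
- **Last wrist view:** It put w500 6.7 mm off in y and did not show w100 or w50. I took the w500 figure as only part of the knob being seen, since the top view and the earlier wrist views put it within about 1.5 mm.

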